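# Free the mouth organ from the marble chute

### The arm

A 6-joint arm with a two-finger parallel gripper is mounted at the origin on the work surface. World frame = base frame: x ahead of the robot, y to its left, z up, the work surface at z = 0. Lengths are in m, angles in rad, forces in N, time in s.
With the tool pointing down it reaches from about 0.35 to 0.975 m from the base axis. Payload 7.1 kg.
Tool frame: the origin (TCP) lies midway between the tips of the shut fingers; the grasp point (between the pads) lies 19 mm behind it; z points along the fingers, x is the direction in which the jaws open and shut, and the axes are right-handed (so a half turn about z gives the same grasp; the last joint's range is limited). The gripper opens to 88 mm and grips with 3 to 60 N. Pads are 20 mm wide; open, the fingers measure 115 mm over their backs; the gripper's body (75 mm by 178 mm) begins 61 mm behind the grasp point.
Start: joints at [-1.304, 0.423, 1.63, -0, 1.089, -0.019], TCP at [0.176, -0.6, 0.223] pointing down, gripper open.
Joint ranges: [-3, 3], [-0.9, 2.11], [0.09, 2.58], [-1.31, 4.45], [0.11, 2.69], [-2.54, 2.54]. Speed limits (rad/s): [2.39, 2.39, 3.01, 3.14, 3.14, 3.14].

### API

Orientations are given as a unit quaternion [w, x, y, z].
In Python, from station import move_pose, movel, movej, command_gripper, wait, inverse_kinematics, read_camera, camera_info, MotionError, job_done, get_time, get_joint_pos, get_qvel, get_effort, get_tcp_pos, get_ee_rot, get_ft_force, get_ft_torque, get_grip_width gives the robot as it stands. Calls block until the motion is done:
- move_pose(position, orientation): joint-space move of the TCP to a pose.
- movel(position, frame=None, v=0.15, until_force=None): straight line of the TCP; frame=None keeps the orientation; v is the mean speed in m/s. With until_force (N) it stops when the force on the tool has changed by that much, and returns True; else False.
- movej(angles): joint-space move.
- command_gripper(opening): opening from 0.0 (shut) to 1.0 (fully open); the grip force is fixed at half the most; returns when the fingers have stopped.
- wait(seconds).
- inverse_kinematics(position, orientation): joint angles nearest the present ones, or None.
- read_camera(name): name is "scene" or "top" or "wrist"; returns the picture (480x640x3 uint8, red, green, blue); there is no depth.
- camera_info(name): a dict with "intrinsics" (3x3 intrinsics, pixels), "T" (4x4, takes a point from camera to world coordinates); the wrist camera has in their place "tool_from_camera" (4x4, takes a point from camera to tool coordinates, whose origin is the TCP and whose axes are the tool frame's). Camera axes: x right, y up, looking along -z (the intrinsics and any distortion apply to the point x, -y, -z); pixel columns grow to the right and rows downward; lengths in m; the calibration is good to about 2 mm. The wrist camera is an equidistant fisheye: a pixel r from the principal point sees the ray r / f radians off the axis. A picture is of the moment at which its call begins: read the wrist's pose just before it. camera_info takes no time and is no camera call.
A pose or a line that the arm cannot do raises MotionError and nothing moves.
- job_done(): hands the job in, once; it reports no verdict.
Readings, each from a call of its own:
- get_time(): time.
- get_joint_pos(): joint angles.
- get_qvel(): joint speeds.
- get_effort(): joint torques, N m.
- get_tcp_pos(): TCP position.
- get_ee_rot(): TCP orientation.
- get_ft_force(): force on the tool from outside, world axes, zero at the start.
- get_ft_torque(): the same for the moment, N m.
- get_grip_width(): opening from 0.0 (shut) to 1.0 (fully open).
Only numpy, scipy, OpenCV 4.12 (cv2) and the standard library are available. Lean on these libraries where they do the work, as an engineer would, in place of code of your own. Each camera call takes 0.05 s, during which the arm holds its last target. There are 200 camera calls.

### The job

The silver mouth organ has jammed across the narrow part of the marble chute, its ends caught under the two yellow side lips. Push it back up the slope until it is clear of the lips and lies in the wide open pan, then lift it out and lay it flat on the floor of the brown bakelite ashtray. Leave the blue mouth organ where it lies.

Things in the scene. Friction and masses are not known exactly. Their poses are not given: they have to be found in the camera images.
- silver_organ_mid (a point): Centre of the jammed silver mouth organ: a loose chrome block, 27 mm wide (its x), 100 long (its y, across the chute), 22 high (its z), 80 to 155 g. It starts near trough x = -28 mm, lying on the floor with its ends under the yellow lips (undersides 26 mm above the floor, tops 32), and is clear of them once its centre is past x = +16 mm. In the pan it stays put by friction.
- trough: Fixed plywood trough, sloping 10 degrees. Origin on its floor, mid-length and mid-width; x up the slope along the floor, y across, z square to the floor. From x = -160 mm (low end) to 0 a slot 70 mm wide between sides 32 high, open above (yellow lips over the sides from -45 to 0); from 0 to +152 the open pan, 134 wide, walls 32 high. Beyond +165 a fixed bin, top 145 mm above the table.
- ashtray_in (a point): Centre of the inner floor (6 mm above the table) of the dark brown bakelite ashtray: a loose round dish, 0.6 kg, 170 mm outside, 156 inside at the rim, 142 at the floor; rim 20 mm above this point. z is up. A white ceramic dish of the same size stands near it and is not wanted.
- blue_organ_mid (a point): Centre of another mouth organ, the same size but with blue covers, lying flat on the table. A bystander: leave it alone.
There are look-alikes about, which are no part of the job. What is shaped like the part that bears silver_organ_mid but purple is not meant. There is more than one size of the part that bears ashtray_in; the job needs the larger.

How it is judged:
On the way, in this order (a step that is already met when the one before it is completed fails the run):
1. the silver mouth organ has been pushed up the slope clear of the lips and still lies on the floor of the pan (x of silver_organ_mid in the frame of trough between 0.016 and 0.15 m and z of silver_organ_mid in the frame of trough below 0.02 m and y of silver_organ_mid in the frame of trough between -0.06 and 0.06 m), for 0.2 s.
2. the silver mouth organ has been lifted out of the chute (z of silver_organ_mid in the frame of trough above 0.06 m), for 0.1 s.
At the end, for the whole second after the job is handed in: The silver mouth organ lies still and flat (within 10 degrees) on the inner floor of the brown ashtray, its centre within 30 mm of the ashtray's centre and 5 to 17 mm above its floor; the blue mouth organ has not been moved more than 30 mm (horizontal distance between silver_organ_mid and ashtray_in below 0.03 m and z of silver_organ_mid in the frame of ashtray_in between 0.005 and 0.017 m and angle between silver_organ_mid's own z axis and vertical below 0.18 rad and linear speed of silver_organ below 0.02 m/s); the robot touches nothing.
It fails at once if the blue mouth organ is moved more than 30 mm (distance of blue_organ_mid from where it was at the start of the episode above 0.03 m).
It also fails if it takes over 54 s, if anything falls off the work surface, if the arm or the gripper's body presses on something with over 40 N, if the wrist force passes 120 N, or if a joint passes its speed limit or range.

## Working session

There is one attempt and no reset: what is moved stays moved. The work goes in short steps, each a Python script; the robot and the scene stay as the last script left them, time stands still between calls to the robot, and variables do not carry over. Pictures are saved under pics/ and viewed, about 8 in all and at most 12, crops included, and the job is handed in when it is done.

```bash
mkdir -p pics; python3 - <<'E'
from station import *
import cv2,numpy as np
for n in("scene","top"):
    im=read_camera(n); cv2.imwrite(f"pics/{n}0.png",im[:,:,::-1])
    i=camera_info(n); print(n,{k:np.round(v,4).tolist() if not isinstance(v,str) else v for k,v in i.items()})
print(camera_info("wrist")); print(get_time(),get_ee_rot())
E
```

```text
scene {'intrinsics': [[528.2063, 0.0, 311.5992], [0.0, 528.2063, 246.6216], [0.0, 0.0, 1.0]], 'T': [[0.7845, -0.4641, 0.4114, 1.0484], [0.6199, 0.5687, -0.5406, -0.6819], [0.0169, 0.6792, 0.7338, 0.9077], [0.0, 0.0, 0.0, 1.0]]}
top {'intrinsics': [[516.0086, 0.0, 327.4237], [0.0, 516.0086, 233.9728], [0.0, 0.0, 1.0]], 'T': [[0.0124, 0.9879, -0.1546, 0.3964], [-0.9998, 0.01, -0.0167, -0.0849], [-0.015, 0.1548, 0.9878, 1.0973], [0.0, 0.0, 0.0, 1.0]]}
{'intrinsics': array([[371.64829954,   0.        , 320.09896823],
       [  0.        , 371.64829954, 235.99907709],
       [  0.        ,   0.        ,   1.        ]]), 'tool_from_camera': array([[ 9.99999400e-01,  1.09143219e-03,  8.93158311e-05,
         7.28457573e-04],
       [ 1.07866975e-03, -9.67664544e-01, -2.52238313e-01,
        -6.89574261e-02],
       [-1.88873251e-04,  2.52238258e-01, -9.67665141e-01,
        -1.62758448e-01],
       [ 0.00000000e+00,  0.00000000e+00,  0.00000000e+00,
         1.00000000e+00]])}
0.1 [-4.27636682e-04  8.00604793e-01 -5.99192374e-01 -5.30382385e-04]
```

View pics/top0.png

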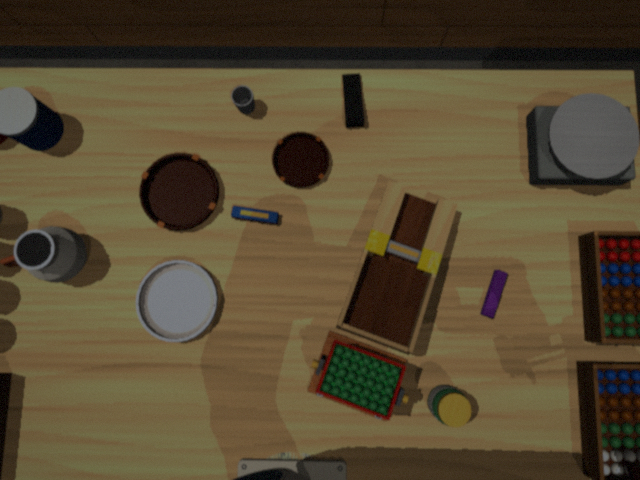

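View pics/scene0.png

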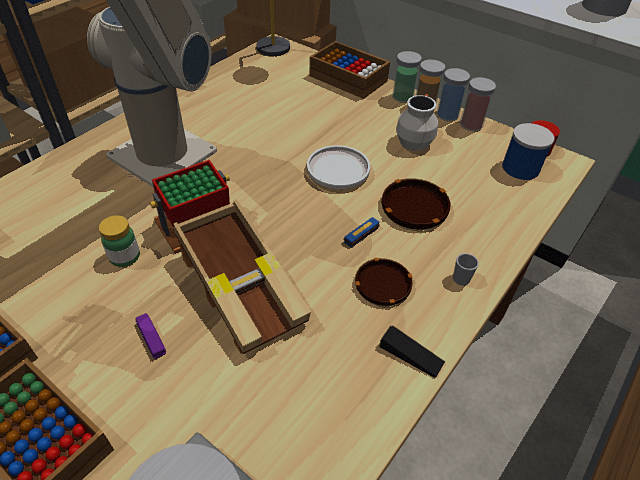

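The top view shows the silver organ at (405,252), with the blue look-alike at (255,215) and the purple one at (495,293). The large brown ashtray is at (180,192). The small brown one is at (300,160) and the white dish at (178,301). In the scene view the silver organ is at (247,280) and the large ashtray at (415,203). I choose silver (405,252) and brown (180,192), and will check them in a close crop.

```bash
python3 - <<'E'
import cv2,numpy as np
t=cv2.imread("pics/top0.png");s=cv2.imread("pics/scene0.png")
a=cv2.resize(t[170:360,325:470],None,fx=2.75,fy=2.75,interpolation=cv2.INTER_CUBIC)
b=cv2.resize(s[195:360,165:315],None,fx=2.6,fy=2.6,interpolation=cv2.INTER_CUBIC)
o=np.zeros((600,800,3),np.uint8);o[:a.shape[0],:a.shape[1]]=a;o[:b.shape[0],405:405+b.shape[1]]=b
cv2.imwrite("pics/crop.png",np.clip(o*1.4,0,255).astype(np.uint8));print(a.shape,b.shape)
for n,im in(("top",t),("scene",s)):
    h=cv2.cvtColor(im,cv2.COLOR_BGR2HSV)
    m=cv2.inRange(h,(24,150,110),(34,255,255))
    c,_=cv2.findContours(m,0,1)
    for k in c:
        if cv2.contourArea(k)>60: print(n,"yel",cv2.contourArea(k),cv2.minAreaRect(k), cv2.boxPoints(cv2.minAreaRect(k)).round(1).tolist())
    m=cv2.inRange(h,(0,60,10),(20,255,75)); m=cv2.morphologyEx(m,2,np.ones((3,3)))
    c,_=cv2.findContours(m,0,1)
    for k in c:
        if cv2.contourArea(k)>1000: print(n,"brown",cv2.contourArea(k),cv2.fitEllipse(cv2.convexHull(k)))
E
```

```text
(522, 399, 3) (429, 390, 3)
top yel 356.0 ((429.4000549316406, 260.8000183105469), (19.60611915588379, 21.50348663330078), 18.43494987487793) [[416.70001220703125, 267.8999938964844], [423.5, 247.5], [442.1000061035156, 253.6999969482422], [435.29998779296875, 274.1000061035156]]
top yel 354.0 ((376.6999816894531, 241.40000915527344), (19.289892196655273, 20.55480194091797), 18.434947967529297) [[364.29998779296875, 248.10000610351562], [370.79998779296875, 228.60000610351562], [389.1000061035156, 234.6999969482422], [382.6000061035156, 254.1999969482422]]
top brown 1372.0 ((11.585236549377441, 425.9626770019531), (19.021690368652344, 151.66793823242188), 5.742918491363525)
top brown 10238.0 ((490.7066955566406, 428.249267578125), (160.76524353027344, 344.9507141113281), 81.08013916015625)
top brown 5051.5 ((387.474365234375, 299.4478454589844), (88.38035583496094, 97.3443603515625), 3.215899705886841)
top brown 1018.5 ((77.44230651855469, 259.0693054199219), (51.17530822753906, 63.01280975341797), 105.17455291748047)
top brown 3457.0 ((615.634521484375, 287.477783203125), (119.53517
[... 1380 characters left out ...]
8.5 ((382.38018798828125, 282.29486083984375), (39.18632125854492, 55.48414993286133), 98.90544891357422)
scene brown 1727.5 ((414.6344299316406, 204.75067138671875), (39.0768928527832, 66.46466827392578), 100.13225555419922)
scene brown 1443.5 ((349.1928405761719, 67.99556732177734), (54.746559143066406, 81.35821533203125), 99.82682800292969)
scene brown 4649.5 ((70.50102996826172, 56.088096618652344), (83.48160552978516, 114.0443344116211), 157.40350341796875)
scene brown 2425.5 ((304.1640625, 18.60257339477539), (59.681209564208984, 70.70464324951172), 122.00373840332031)
scene brown 1979.0 ((241.7786407470703, 26.492610931396484), (46.87455749511719, 74.5337905883789), 53.41487121582031)
```

View pics/crop.png

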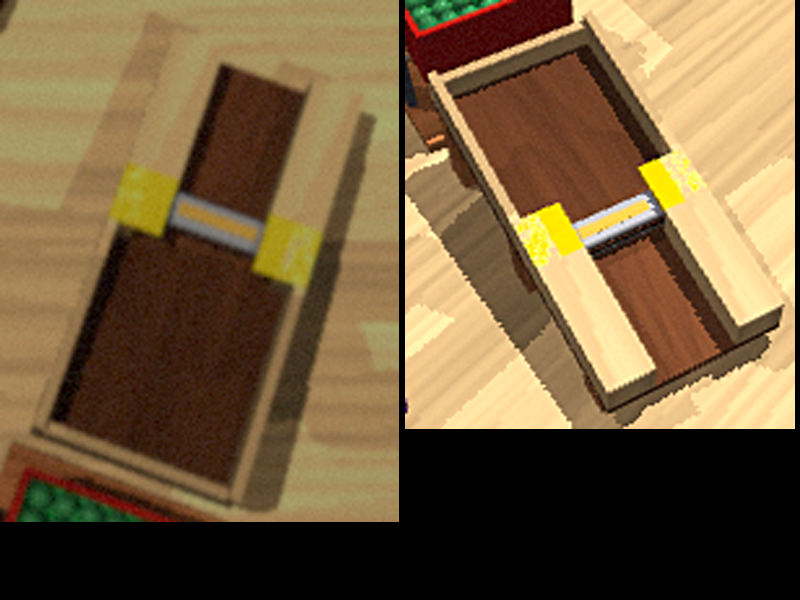

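The crop shows the silver organ with its orange insert under both yellow lips, at about (215,222) in the left crop. The pan opens toward the robot and the green bin lies beyond it. Next I fit the trough pose from matched corner points (both views, slope fixed at 10°).

```bash
cat > h.py <<'E'
import numpy as np,cv2,json
from scipy.spatial.transform import Rotation as R
from scipy.optimize import least_squares
from station import *
def proj(n,P):
    i=camera_info(n);T=np.linalg.inv(i["T"]);p=T[:3,:3]@P+T[:3,3];K=i["intrinsics"]
    return np.array([K[0,2]+K[0,0]*p[0]/-p[2],K[1,2]-K[1,1]*p[1]/-p[2]])
def ray(n,uv):
    i=camera_info(n);K=i["intrinsics"]
    d=np.array([(uv[0]-K[0,2])/K[0,0],-(uv[1]-K[1,2])/K[1,1],-1]);return i["T"][:3,3],i["T"][:3,:3]@d
def onz(n,uv,z):
    o,d=ray(n,uv);return o+d*(z-o[2])/d[2]
def tri(a,b):
    (o,d),(p,e)=ray("top",a),ray("scene",b);s=np.linalg.lstsq(np.c_[d,-e],p-o,rcond=None)[0]
    A,B=o+s[0]*d,p+s[1]*e;return (A+B)/2,np.linalg.norm(A-B)
def trough(yaw):  # columns x up slope,y,z
    return (R.from_euler("z",yaw)*R.from_euler("y",-np.radians(10))).as_matrix()
def load():
    t=json.load(open("t.json"));return trough(t["yaw"]),np.array(t["o"])
def quat(M):
    q=R.from_matrix(M).as_quat();return [q[3],q[0],q[1],q[2]]
E
python3 - <<'E'
from h import *
T=lambda x,y:(x/2.75+325-.3,y/2.75+170-.3)
S=lambda x,y:((x-405)/2.6+165-.3,y/2.6+195-.3)
W,X=.075,.160
L=[((0,-35),T(163,236),S(643,168)),((-45,-35),T(178,182),S(667,205)),((0,35),T(253,272),S(560,203)),((-45,35),T(268,212),S(583,243)),
((0,"w"),T(305,287),S(517,220)),((0,"-w"),T(110,220),S(672,152)),((-45,"w"),T(323,232),S(537,262)),((-45,"-w"),T(126,165),S(703,185)),
(("u","-w"),T(35,432),S(588,20)),(("u","w"),T(235,503),S(432,75)),((-160,-35),None,S(737,332)),((-160,35),None,S(655,372))]
for c,a,b in L[:10]:
    P,g=tri(a,b);print(c,P.round(4),round(g,4))
def pt(c,q):
    v={"w":q[4],"-w":-q[4],"u":q[5]};g=[v[k] if isinstance(k,str) else k/1e3 for k in c]
    return trough(q[0])@np.array([*g,.032])+q[1:4]
def f(q):return np.concatenate([proj(n,pt(c,q))-m for c,a,b in L for n,m in(("top",a),("scene",b)) if m is not None])
r=least_squares(f,[np.pi+.3,.45,-.2,.06,W,X],loss="soft_l1")
print(r.x.round(4));print(f(r.x).round(1).reshape(-1,2).tolist())
M=trough(r.x[0]);o=r.x[1:4];json.dump({"yaw":r.x[0],"o":o.tolist()},open("t.json","w"))
print("M",M.round(3).tolist())
P,g=tri(T(216,222),S(617,223));print("organ top in trough",(M.T@(P-o)).round(4),g)
# ashtray outer outline: connected dark/orange vs. table
P,g=tri((180,192),(415.5,203.5));print("ash",P,g,onz("top",(180,192),.026),onz("top",(142,192),.026)-onz("top",(219,192),.026))
print("blue",onz("top",(255,215),.022))
for x in(-.09,-.052,.06):
  print(x,inverse_kinematics(list(o+M@[x,0,.03]),quat(np.c_[M[:,1],M[:,0],-M[:,2]])))
E
```

```text
(0, -35) [ 0.516  -0.1772  0.0819] 0.0076
(-45, -35) [ 0.5549 -0.19    0.0772] 0.0042
(0, 35) [ 0.4899 -0.2427  0.0797] 0.0047
(-45, 35) [ 0.5319 -0.2567  0.077 ] 0.0009
(0, 'w') [ 0.4794 -0.2785  0.0846] 0.0053
(0, '-w') [ 0.5239 -0.1434  0.0783] 0.0033
(-45, 'w') [ 0.5184 -0.2942  0.0799] 0.0022
(-45, '-w') [ 0.5651 -0.1543  0.0772] 0.0013
('u', '-w') [ 0.3748 -0.0883  0.0973] 0.0028
('u', 'w') [ 0.3294 -0.2245  0.1062] 0.0035Traceback (most recent call last):
  File "<stdin>", line 14, in <module>
    return func(*args, **kwargs)
    result = trf(vector_fun.fun, vector_fun.jac, x0, f0, J0, lb, ub, ftol, xtol,
                 gtol, max_nfev, x_scale, loss_function, tr_solver,
                 tr_options.copy(), verbose, callback=callback_wrapped)
    return trf_no_bounds(
        fun, jac, x0, f0, J0, ftol, xtol, gtol, max_nfev, x_scale,
        loss_function, tr_solver, tr_options, verbose, callback=callback)
    J = jac(x)
    self._update_jac()
    ~~~~~~~~~~~~~~~~^^
    self.J = self.jac_wrapped(xp_copy(self.x), f0=self.f)
             ~~~~~~~~~~~~~~~~^^^^^^^^^^^^^^^^^^^^^^^^^
[... 376 characters left out ...]
                           ^^^^^^^^^^^^^^^^^^^^^^
                             mf)
                             ^^^
    df = [f_eval - f0 for f_eval in f_evals]
                                    ^^^^^^^
    f = np.atleast_1d(self.fun(x, *self.args, **self.kwargs))
                      ~~~~~~~~^^^^^^^^^^^^^^^^^^^^^^^^^^^^^^
    return np.atleast_1d(self.fun(x))
                         ~~~~~~~~^^^
    return self.f(x, *self.args, **self.kwargs)
           ~~~~~~^^^^^^^^^^^^^^^^^^^^^^^^^^^^^^
  File "<stdin>", line 13, in f
  File "h.py", line 6, in proj
    i=camera_info(n);T=np.linalg.inv(i["T"]);p=T[:3,:3]@P+T[:3,3];K=i["intrinsics"]
ValueError: time passes only in moves, steps and waits
```

```bash
sed -i 's/^from station import \*/from station import *\nimport station\nfrom functools import lru_cache\ncamera_info=lru_cache(station.camera_info)/' h.py
python3 - <<'E'
from h import *
T=lambda x,y:(x/2.75+325-.3,y/2.75+170-.3)
S=lambda x,y:((x-405)/2.6+165-.3,y/2.6+195-.3)
L=[((0,-35),T(163,236),S(643,168)),((-45,-35),T(178,182),S(667,205)),((0,35),T(253,272),S(560,203)),((-45,35),T(268,212),S(583,243)),
((0,"w"),T(305,287),S(517,220)),((0,"-w"),T(110,220),S(672,152)),((-45,"w"),T(323,232),S(537,262)),((-45,"-w"),T(126,165),S(703,185)),
(("u","-w"),T(35,432),S(588,20)),(("u","w"),T(235,503),S(432,75)),((-160,-35),None,S(737,332)),((-160,35),None,S(655,372))]
def pt(c,q):
    v={"w":q[4],"-w":-q[4],"u":q[5]};g=[v[k] if isinstance(k,str) else k/1e3 for k in c]
    return trough(q[0])@np.array([*g,.032])+q[1:4]
def f(q):return np.concatenate([proj(n,pt(c,q))-m for c,a,b in L for n,m in(("top",a),("scene",b)) if m is not None])
r=least_squares(f,[np.pi-.3,.5,-.2,.05,.075,.16],loss="soft_l1",x_scale=[.1,.01,.01,.01,.01,.01])
print(r.x.round(4));print(f(r.x).round(1).reshape(-1,2).tolist())
M=trough(r.x[0]);o=r.x[1:4];json.dump({"yaw":r.x[0],"o":o.tolist()},open("t.json","w"))
print("M",M.round(3).tolist())
P,g=tri(T(216,222),S(617,223));print("organ top in trough",(M.T@(P-o)).round(4),g)
P,g=tri((180,192),(415.5,203.5));print("ash",P,g,onz("top",(180,192),.026),onz("top",(142,192),.026)-onz("top",(219,192),.026))
print("blue",onz("top",(255,215),.022))
for x in(-.09,-.052,.06):
  for s in(1,-1):
    print(x,inverse_kinematics(list(o+M@[x,0,.03]),quat(np.c_[s*M[:,1],s*M[:,0],-M[:,2]])))
E
```

```text
[ 2.8015  0.4961 -0.208   0.049   0.0721  0.1593]
[[-1.6, 0.3], [-2.7, -0.2], [-0.2, -0.3], [-1.5, 2.0], [-0.8, -0.7], [-1.3, -0.2], [0.3, 0.7], [-0.1, 1.5], [-1.7, 0.3], [-1.6, 0.6], [-0.1, -0.3], [1.7, -0.9], [-2.0, -0.3], [0.7, 1.9], [1.3, -0.4], [0.4, 2.5], [0.2, -1.8], [-0.6, -2.8], [-0.0, -0.5], [-1.4, -0.4], [-0.0, -2.1], [-0.1, -1.6]]
M [[-0.928, -0.334, 0.164], [0.328, -0.943, -0.058], [0.174, -0.0, 0.985]]
organ top in trough [-0.0308  0.0001  0.0185] 0.0037541058163824974
ash [0.65644222 0.25517295 0.0134078 ] 0.004483074547370877 [0.65170584 0.24957771 0.026     ] [-0.0014616   0.16537643  0.        ]
blue [0.60395673 0.08778488 0.022     ]
-0.09 [-0.40218238  0.70659787  1.56770763 -0.01248883  1.04152422  1.51592546]
-0.09 [-0.40218238  0.70659787  1.56770763 -0.01248883  1.04152422 -1.6256672 ]
-0.052 [-0.40576822  0.65425221  1.65827922 -0.01352122  1.00326657  1.51335639]
-0.052 [-0.40576822  0.65425221  1.65827922 -0.01352122  1.00326657 -1.62823626]
0.06 [-0.41923553  0.501617    1.9068412  -0.01743404  0.9072054   1.5035621 ]
0.06 [-0.41923553  0.501617    1.9068412  -0.01743404  0.9072054  -1.63803056]
```

```bash
python3 - <<'E'
from h import *
M,o=load(); q=quat(np.c_[M[:,1],M[:,0],-M[:,2]]); p=lambda x,y,z:list(o+M@[x,y,z])
move_pose(p(-.09,0,.17),q); command_gripper(.2)
movel(p(-.09,0,.06),v=.2)
im=read_camera("wrist"); cv2.imwrite("pics/w1.png",im[:,:,::-1])
print(get_time(),get_grip_width(),(M.T@(np.array(get_tcp_pos())-o)).round(4))
E
```

```text
4.025 0.1968417774332556 [-0.0911  0.0001  0.0616]
```

View pics/w1.png

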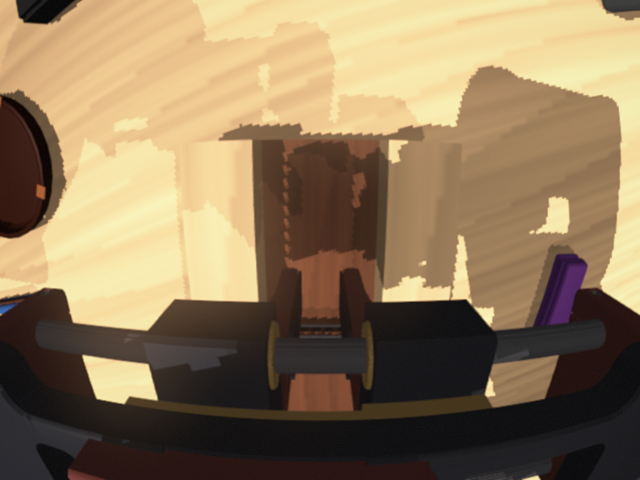

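The slot edges are at columns 258 and 385 and the fingers are centred at about 321, so the gripper is centred over the slot. I'll descend to feel the floor, then push.

```bash
python3 - <<'E'
from h import *
M,o=load(); p=lambda x,y,z:list(o+M@[x,y,z]); tc=lambda:(M.T@(np.array(get_tcp_pos())-o))
movel(p(-.09,0,.02),v=.12)
hit=movel(p(-.09,0,-.012),v=.025,until_force=5); z=tc(); print(hit,z.round(4),get_ft_force())
zf=z[2]
if hit and abs(zf)<.01:
    movel(p(-.09,0,zf+.007),v=.05)
    h=movel(p(-.03,0,zf+.007),v=.03,until_force=1.5); print("contact",h,tc().round(4),np.round(M.T@np.array(get_ft_force()),2),get_time())
    json.dump({"zf":float(zf),"xc":float(tc()[0])},open("z.json","w"))
E
```

```text
True [-0.0899 -0.      0.0015] [-0.57572364  0.0463043   5.85450963]
contact False [-0.0301 -0.      0.0086] [-0.41  0.31  0.93] 7.75
```

```bash
python3 - <<'E'
from h import *
M,o=load(); p=lambda x,y,z:list(o+M@[x,y,z]); tc=lambda:(M.T@(np.array(get_tcp_pos())-o))
zf=.0015
h=movel(p(.024,0,zf+.007),v=.05,until_force=15); print(h,tc().round(4),np.round(M.T@np.array(get_ft_force()),2))
wait(.3)
movel(p(.012,0,zf+.007),v=.05); movel(p(.0,0,.19),v=.25)
# turn for the grasp: jaws along trough x
a=[quat(np.c_[s*M[:,0],-s*M[:,1],-M[:,2]]) for s in(1,-1)]
J=[inverse_kinematics(p(.045,0,.12),q) for q in a]; print([None if j is None else np.round(j,2) for j in J])
im=read_camera("wrist");cv2.imwrite("pics/w2.png",im[:,:,::-1])
t=read_camera("top")[:,:,::-1];cv2.imwrite("pics/t2.png",t);s=read_camera("scene")[:,:,::-1];cv2.imwrite("pics/s2.png",s)
o2=np.zeros((600,800,3),np.uint8);A=cv2.resize(t[170:360,325:470],None,fx=2.75,fy=2.75);B=cv2.resize(s[195:360,165:315],None,fx=2.6,fy=2.6)
o2[:A.shape[0],:A.shape[1]]=A;o2[:B.shape[0],405:405+B.shape[1]]=B;cv2.imwrite("pics/c2.png",np.clip(o2*1.4,0,255))
print(get_time())
E
```

```text
False [0.0241 0.     0.0083] [ 0.31  0.86 -0.  ]
[None, array([-0.42,  0.41,  1.8 , -0.01,  1.11, -0.07])]
10.7[ WARN:0@15.024] global loadsave.cpp:1063 imwrite_ Unsupported depth image for selected encoder is fallbacked to CV_8U.
```

View pics/c2.png

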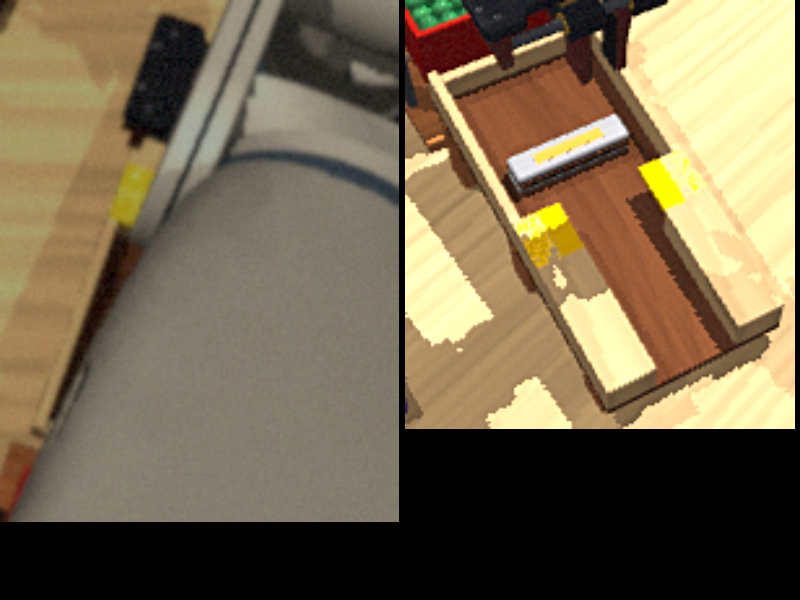

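The silver organ lies in the pan, parallel to the lips, with its top face centred near (568,147) in the right crop. I'll cast that onto the top-face plane.

```bash
python3 - <<'E'
from h import *
M,o=load(); p=lambda x,y,z:list(o+M@[x,y,z])
S=lambda x,y:((x-405)/2.6+165-.3,y/2.6+195-.3)
def cast(uv,z):
    c,d=ray("scene",uv);c=M.T@(c-o);d=M.T@d;return c+d*(z-c[2])/d[2]
for k in((508,158),(617,115),(628,132),(515,180),(568,147)):print(k,cast(S(*k),.0235).round(4))
q=quat(np.c_[-M[:,0],M[:,1],-M[:,2]])
move_pose(p(.045,0,.14),q);command_gripper(.75)
im=read_camera("wrist");cv2.imwrite("pics/w3.png",im[:,:,::-1]);print(get_time())
E
```

```text
(508, 158) [0.0601 0.0484 0.0235]
(617, 115) [ 0.0575 -0.0483  0.0235]
(628, 132) [ 0.0384 -0.0484  0.0235]
(515, 180) [0.0387 0.0525 0.0235]
(568, 147) [0.0476 0.0015 0.0235]
13.0333
```

View pics/w3.png

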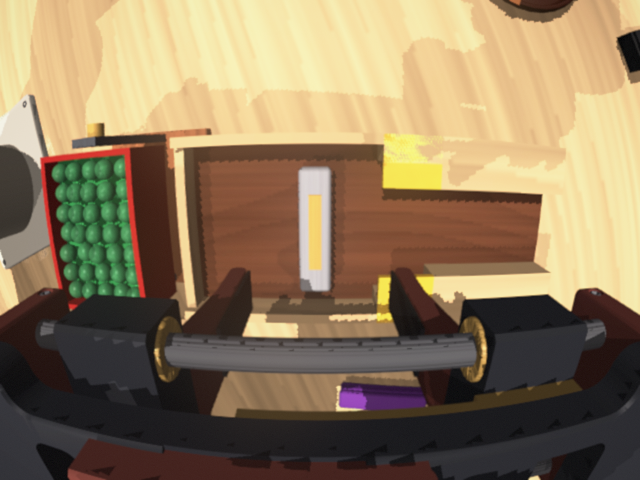

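```bash
python3 - <<'E'
from h import *
M,o=load(); p=lambda x,y,z:list(o+M@[x,y,z]); tc=lambda:(M.T@(np.array(get_tcp_pos())-o))
movel(p(.047,.001,.04),v=.15)
h=movel(p(.047,.001,.0015+.003),v=.04,until_force=8);print(h,tc().round(4))
command_gripper(0);print("grip",get_grip_width()*88)
movel(p(.047,.001,.17),v=.15);print("grip",get_grip_width()*88,get_ft_force(),tc())
# go above ashtray, look
A=[.652,.250]; 
yaw=np.arctan2(A[1],A[0])
for s in(0,np.pi/2,-np.pi/2,np.pi):
    x=np.array([np.cos(yaw+s),np.sin(yaw+s),0]);z=np.array([0,0,-1.]);q=quat(np.c_[x,np.cross(z,x),z])
    j=inverse_kinematics([*A,.2],q);print(s,None if j is None else np.round(j,2))
print(get_time())
E
```

```text
False [0.0468 0.001  0.0047]
grip 26.91802371985723
grip 27.022135910469594 [-0.6065321  -0.88702985 -1.63227044] [0.04757903 0.00096345 0.16903138]
0 [ 0.35  0.55  1.47 -0.    1.12 -0.02]
1.5707963267948966 [ 0.35  0.55  1.47 -0.    1.12 -1.59]
-1.5707963267948966 [ 0.35  0.55  1.47 -0.    1.12  1.55]
3.141592653589793 None
16.8167
```

```bash
cat >> h.py <<'E'
def wray(uv,pos,qt):
    i=camera_info("wrist");K=i["intrinsics"];T=i["tool_from_camera"]
    d=np.array([uv[0]-K[0,2],uv[1]-K[1,2]]);r=np.linalg.norm(d);th=r/K[0,0]
    v=np.array([np.sin(th)*d[0]/r,-np.sin(th)*d[1]/r,-np.cos(th)])
    Rt=R.from_quat([*qt[1:],qt[0]]).as_matrix()
    return Rt@T[:3,3]+pos,Rt@T[:3,:3]@v
def wonz(uv,z,pos,qt):
    c,d=wray(uv,np.array(pos),np.array(qt));return c+d*(z-c[2])/d[2]
E
python3 - <<'E'
from h import *
yaw=np.arctan2(.25,.652);x=np.array([np.cos(yaw),np.sin(yaw),0]);z=np.array([0,0,-1.]);y=np.cross(z,x)
q=quat(np.c_[x,y,z]);P=np.array([.652,.25,.22])
move_pose(list(P+.1*y),q)
pos,qt=get_tcp_pos(),get_ee_rot();json.dump([list(map(float,pos)),list(map(float,qt))],open("wp.json","w"))
im=read_camera("wrist")[:,:,::-1];cv2.imwrite("pics/w4.png",im)
print(get_time(),pos,get_grip_width()*88)
E
```

```text
18.4 [0.68768736 0.15530118 0.219924  ] 27.16494206056727
```

View pics/w4.png

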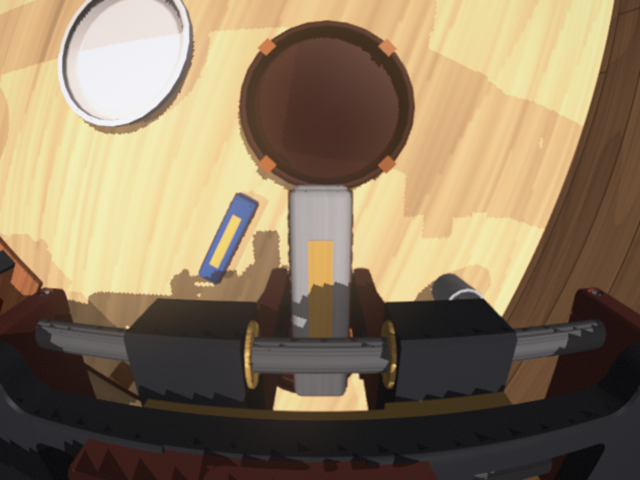

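The large brown ashtray's rim spans about columns 240–413 and rows 21–188, with orange rests at (267,47), (387,47), (268,164) and (387,164). The organ is held square in the jaws. I'll compute the centre from these and place.

```bash
python3 - <<'E'
from h import *
pos,qt=json.load(open("wp.json"))
c=np.array([wonz(u,.026,pos,qt) for u in((267,47),(387,47),(268,164),(387,164))])
e=np.array([wonz(u,.026,pos,qt) for u in((240,104),(413,104))])
C=c.mean(0);print(c.round(4).tolist(),C,"radii",np.linalg.norm(c-C,axis=1),"width",np.linalg.norm(e[0]-e[1]),"top:",onz("top",(180,192),.026))
if np.hypot(*(C[:2]-[.652,.25]))<.012:
    movel([C[0],C[1],.12],v=.15);movel([C[0],C[1],.035],v=.12)
    h=movel([C[0],C[1],.006],v=.025,until_force=4);print(h,get_tcp_pos(),get_ft_force(),get_time())
E
```

```text
[[0.5829, 0.2882, 0.026], [0.6901, 0.3297, 0.026], [0.6245, 0.1808, 0.026], [0.7316, 0.2219, 0.026]] [0.65725363 0.25514837 0.026     ] radii [0.0813249  0.08147412 0.08124386 0.08140315] width 0.1663320985077411 top: [0.65170584 0.24957771 0.026     ]
True [0.65703719 0.25505176 0.00938383] [-0.06392176 -0.07099452  5.16292615] 21.3
```

```bash
python3 - <<'E'
from h import *
command_gripper(.5);p=get_tcp_pos();movel([p[0],p[1],.2],v=.15)
yaw=np.arctan2(.25,.652);y=np.array([np.sin(yaw),-np.cos(yaw),0])
movel(list(np.array([p[0],p[1],.22])+.1*y),v=.25)
pos,qt=get_tcp_pos(),get_ee_rot();json.dump([list(map(float,pos)),list(map(float,qt))],open("wp.json","w"))
cv2.imwrite("pics/w5.png",read_camera("wrist")[:,:,::-1]);print(get_time(),get_grip_width(),get_ft_force())
E
```

```text
23.825 0.5012880255717875 [ 0.47936124 -0.42940766 -0.13882697]
```

View pics/w5.png

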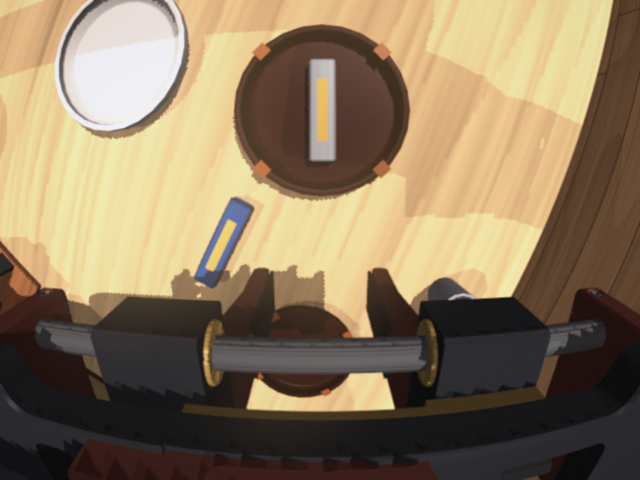

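The organ lies flat in the ashtray. Its top face spans columns 309–335 and rows 59–161, centred on the tray at (322,110). The blue organ hasn't moved. I'm handing in.

```bash
python3 - <<'E'
from h import *
pos,qt=json.load(open("wp.json"))
C=np.mean([wonz(u,.026,pos,qt) for u in((262,51),(382,51),(262,169),(382,169))],0)
O=wonz((322,110),.028,pos,qt);B=wonz((224,241),.022,pos,qt);print("offset",O[:2]-C[:2],"blue",B)
if np.hypot(*(O-C)[:2])<.02: job_done(); print("handed in",get_time())
E
```

```text
offset [ 0.00068652 -0.00189572] blue [0.60967189 0.0968603  0.022     ]
the job is handed in; nothing more can be done
the job is handed in; nothing more can be done
```

The silver mouth organ is in the large brown ashtray and the job is handed in. No verdict is reported. The clock read 23.8 s at the last check before hand-in, against the 54 s limit.

**What I did:** I pushed it up the slope with the fingers slightly open until it was clear of the lips, at about x = +47 mm in the pan. I then gripped it square to the floor, with the jaws closing to 27 mm, which matches its width. After lifting it out I set it down in the ashtray; contact came at the expected height.

**Last checks, from the wrist camera:**
- **Placing:** its centre is about 2 mm from the ashtray's centre. It looks flat, though I judged that by eye.
- **Clearance:** the gripper had moved well clear before I handed in.
- **Blue mouth organ:** it looked the same in the pictures before and after the placing.

**What disagreed:**
- **Camera offset:** the top and wrist cameras differ by about 8–11 mm on the ashtray and the blue organ. I used the wrist camera for the ashtray. For the blue organ I took the difference as camera error, since both are offset in the same direction.
- **Push contact:** my 1.5 N trigger did not fire when the fingers met the organ, so I confirmed the push from a picture instead.

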